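# Hasp the food keeper and pump it down

### The arm

A 6-joint arm with a two-finger parallel gripper is mounted at the origin on the work surface. World frame = base frame: x ahead of the robot, y to its left, z up, the work surface at z = 0. Lengths are in m, angles in rad, forces in N, time in s.
With the tool pointing down it reaches from about 0.225 to 0.875 m from the base axis. Payload 3.4 kg.
Tool frame: the origin (TCP) lies between the finger pads; the fingertips stand 11 mm ahead of it and the grasp point (between the pads) lies 8 mm behind it; z points along the fingers, y is the line along which they close (so a half turn about z gives the same grasp; the last joint's range is limited). The gripper opens to 85 mm and grips with 20 to 120 N. Pads are 22 mm wide; open, the fingers measure 114 mm over their backs; the gripper's body (76 mm by 85 mm) begins 54 mm behind the grasp point. The pads swing forward as they close: fully open they stand 13 mm farther back than shut.
Start: joints at [-1.47, 0.276, 1.505, -0, 1.361, -0.121], TCP at [0.126, -0.561, 0.242] pointing down, gripper open.
Joint ranges: [-2.89, 2.89], [-0.75, 2.08], [0.22, 2.7], [-1.18, 4.32], [0.11, 2.71], [-2.7, 2.7]. Speed limits (rad/s): [2.57, 2.57, 3.14, 3.14, 3.14, 3.14].

### API

Orientations are given as a unit quaternion [w, x, y, z].
In Python, from rig import manip, imaging gives the robot as it stands. The module is installed in compiled form; this text tells all that it offers.
- The arm moves only by the tool jog_arm, never from a script. Its argument "deltas" is one flat list of numbers, 7 for each row, row after row: the turn, a rotation vector about the world's x, y, z in degrees, then the shift along the world's x, y, z in mm, then the opening, from 0 (shut) to 1 (fully open). In form: [ax, ay, az, tx, ty, tz, gripper, ax, ay, az, tx, ty, tz, gripper, ...]. A call has 1 to 20 rows; each row is the pose to reach, as a shift and turn from the pose commanded when the call began; what a row does not reach only later rows make up. A row lasts 1/10 s, in which the tool goes at most 50 mm and 8.59 degrees, less where a joint would pass 70% of its speed; a pose out of reach is approached as far as the arm can. A call with a gripper value outside its range is refused whole. The fingers move at their own pace and stop on an object; "grip_force" is the grip in N (left out, the last holds). Time passes only in rows, so rows that repeat a pose let the fingers close. It gives the time, the measured TCP pose, the force, the opening and the grip force at its end, in the units of the state.
- manip.get_state(): the state, without advancing time (a new reading comes with each control period).
- imaging.get_image(name): name is "scene" or "side" or "wrist"; returns the picture (400x640x3 uint8, blue, green, red); there is no depth.
- imaging.calibration(name): a dict with "mtx" (3x3 intrinsics, pixels), "dist" ([k1, k2, p1, p2, k3] as OpenCV has them; the pictures are not rectified), "cam_to_world" (4x4, takes a point from camera to world coordinates). Camera axes: x right, y down, z forward; pixel columns grow to the right and rows downward; lengths in m; the calibration is good to about 2 mm. A picture is of the moment at which its call begins: read the wrist's pose just before it. calibration takes no time and is no camera call; for the wrist camera it gives the pose at the moment of the call.
- manip.sign_off(): hands the job in; it is judged then, once.
The state is a dict: "clock": time; "qpos": joint angles; "qd": joint speeds; "effort": joint torques, N m; "position": TCP position; "ee_rot": TCP orientation; "contact_force": force on the tool from outside, world axes, zero at the start; "moment": the same for the moment, N m; "width": finger opening in m; "gripper_force": force on a finger pad.
Only numpy, scipy, OpenCV 4.12 (cv2) and the standard library are available. Lean on these libraries where they do the work, as an engineer would, in place of code of your own. Each camera call takes 0.05 s, during which the arm holds its last target. There are 200 camera calls.

### The job

The vacuum food keeper is shut but not fastened: swing its hasp over from the lid and press it down the front until it snaps fully home on the sprung catch. Then swing the red-tabbed pump lever on the lid right to its stop and let it spring all the way back. Press gently, no harder than the snap needs, keep the lid shut, and leave the other things on the shelf where they are.

Things in the scene. Friction and masses are not known exactly. Their poses are not given: they have to be found in the camera images.
- keeper: White vacuum food keeper, fixed on rubber feet, 170 (x) by 220 (y) by 120 mm high, under a bamboo lid 14 mm thick whose top is at 134 mm. Origin: centre of the underside, on the shelf; z up, its front face (hasp side) is at x = -85 mm in its own frame and looks to the robot's right (world -y), turned 10 degrees towards to 35 degrees away from the robot.
- keeper_lid (a joint): Angle of the 0.6 kg bamboo lid about the hinge along its rear (+x) top edge, rad: 0 shut (as at the start), grows as the front edge lifts. Only its weight holds it.
- hasp (a joint): Hasp angle, rad, about keeper y: 0 home, hanging down the front face; 1.57 straight out in front; 3.14 straight up; more leans back over the lid (stop 4.1). It stays where left. From about 0.22 to 0.1 a sprung catch resists (7 to 12 N at the bar), then holds it within 0 to 0.04. Push the bar's outer side: below/behind while leaning back, on top when out in front, keeper -x when home.
- hasp_hinge (a point): Middle of the hasp's hinge line, which runs along keeper y: keeper frame x = -93, y = 0, z = 127 mm.
- hasp_bar (a point): Centre of the orange finger bar (16 mm thick, 50 mm long along keeper y) at the end of the dark steel hasp plate (5 mm thick, 60 mm wide): 78 mm along the plate from the hinge line, 9 mm off its outer side; home at keeper x = -102, z = 49 mm, proud of the catch. A gripper pointing straight down may strike the lid edge there: tilt its body away from the keeper.
- pump_lever (a joint): Angle of the pump lever, rad, about the vertical axis up through its pivot: 0 at rest, pointing to keeper +y; its tab swings towards the front (keeper -x) to the stop at 0.9. A spring returns it; about 1 N at rest to 3 N at the stop, at the tab.
- lever_pivot (a point): Foot of the lever's pivot on the lid's top: keeper frame x = 50, y = -60, z = 134 mm. The hub is 40 mm across and 16 mm high.
- lever_tab (a point): Centre of the red upright tab at the lever's end, 90 mm from the pivot and 25 mm above the lid's top; the tab is 8 mm thick (keeper x at rest), 26 mm along the lever, from 9 to 41 mm above the lid. The grey arm is 16 mm wide, 9 to 15 mm above the lid.
- bowl: Matte black ceramic bowl, 140 mm across, 60 mm high, origin centre of underside. Bystander.
- jar: Empty clear plastic jar, open, 90 mm across, 120 mm high, origin centre of underside. Bystander.
- jar_cap: White screw cap of the jar, lying flat, 94 mm across, 16 mm high, origin centre of underside. Bystander.
- mug: Blue mug, 80 mm across, 85 mm high, origin centre of underside. Bystander.
- tea_tin: Green tea tin, 72 mm across, 110 mm high, origin centre of underside. Bystander.
- spoon: Stainless spoon 200 mm long lying diagonally, origin near its middle. Bystander.
- organiser: Two-drawer bamboo organiser, 200 by 250 by 170 mm high, fixed at the left side, origin centre of underside. Bystander.

How it is judged:
On the way, in this order (a step that is already met when the one before it is completed fails the run):
1. the hasp is snapped fully home over the catch (value of joint hasp below 0.06 rad and value of joint keeper_lid below 0.03 rad), for 0.2 s.
2. the pump lever is swung to its stop (past 0.8 rad of 0.9), the hasp still home (value of joint pump_lever above 0.8 rad and value of joint hasp below 0.06 rad), for 0.1 s.
At the end, for the whole second after the job is handed in: The hasp is home on its catch (below 0.06 rad), the lid is shut (below 0.03 rad), and the pump lever is back at rest (below 0.12 rad, still) (all of step 1 and value of joint pump_lever below 0.12 rad and velocity of joint pump_lever below 0.1 rad/s); the robot touches nothing.
It fails at once if the keeper, its lid, hasp or lever is pressed with more than 70 N (contact force between any of the fingers, the arm and keeper above 70 N).
It fails at once if the lid is lifted by more than 0.08 rad (value of joint keeper_lid above 0.08 rad).
It fails at once if a bystander is moved more than 30 mm (distance of any of bowl, jar, mug, tea_tin, spoon, jar_cap from where it was at the start of the episode above 0.03 m).
It also fails if it takes over 64 s, if anything falls off the work surface, if the arm or the gripper's body presses on something with over 40 N, if the wrist force passes 120 N, or if a joint passes its speed limit or range.

## Working session

There is one attempt and no reset: what is moved stays moved. The work goes in short steps, Python scripts to look and compute and a tool call to move; the robot and the scene stay as the last step left them, time stands still between calls to the robot, and variables do not carry over. Pictures are saved under pics/ and viewed, at most 10 in all, crops included, and the job is handed in when it is done.

Besides the shell and the picture viewer there is one more tool, called after "Emit:" by a JSON object that holds its "api" and its "payload". jog_arm: Moves the arm, as the interface text tells. Its arguments: {"type":"object","properties":{"deltas":{"type":"array"},"grip_force":{"type":"number"}},"required":["deltas"]}

```bash
mkdir -p pics; python3 - <<'E'
from rig import manip, imaging
import cv2,numpy as np
s=manip.get_state();print({k:np.round(v,3) for k,v in s.items()})
for n in("scene","side","wrist"):
    im=imaging.get_image(n);cv2.imwrite(f"pics/{n}0.png",im)
    c=imaging.calibration(n);print(n,np.round(c["mtx"],1).tolist(),np.round(c["dist"],3),np.round(c["cam_to_world"],3).tolist())
E
```

```text
{'clock': np.float64(0.0), 'qpos': array([-1.47 ,  0.277,  1.506,  0.   ,  1.361, -0.121]), 'qd': array([ 0.001, -0.001, -0.002, -0.   , -0.   , -0.   ]), 'effort': array([-1.0000e-03, -4.1678e+01, -2.4581e+01, -0.0000e+00,  1.1000e-02,
       -0.0000e+00]), 'position': array([ 0.126, -0.56 ,  0.241]), 'ee_rot': array([-0.001,  0.994,  0.111,  0.   ]), 'contact_force': array([ 0.329, -0.237,  0.598]), 'moment': array([-0.036, -0.014, -0.05 ]), 'gripper_force': np.float64(0.0), 'width': np.float64(0.085)}
scene [[445.6, 0.0, 322.1], [0.0, 445.6, 198.0], [0.0, 0.0, 1.0]] [0.042 0.    0.    0.    0.   ] [[0.62, 0.662, -0.42, 1.206], [0.784, -0.528, 0.326, -0.454], [-0.006, -0.532, -0.847, 1.403], [0.0, 0.0, 0.0, 1.0]]
side [[479.9, 0.0, 326.3], [0.0, 479.9, 203.3], [0.0, 0.0, 1.0]] [-0.025  0.     0.     0.     0.   ] [[0.953, -0.171, 0.25, 0.145], [-0.303, -0.511, 0.804, -1.341], [-0.009, -0.842, -0.539, 1.032], [0.0, 0.0, 0.0, 1.0]]
wrist [[300.1, 0.0, 320.7], [0.0, 300.1, 200.7], [0.0, 0.0, 1.0]] [0.017 0.    0.    0.    0.   ] [[0.22, -0.923, -0.315, 0.208], [-0.976, -0.208, -0.07, -0.542], [-0.001, 0.323, -0.946, 0.372], [0.0, 0.0, 0.0, 1.0]]
```

View pics/scene0.png

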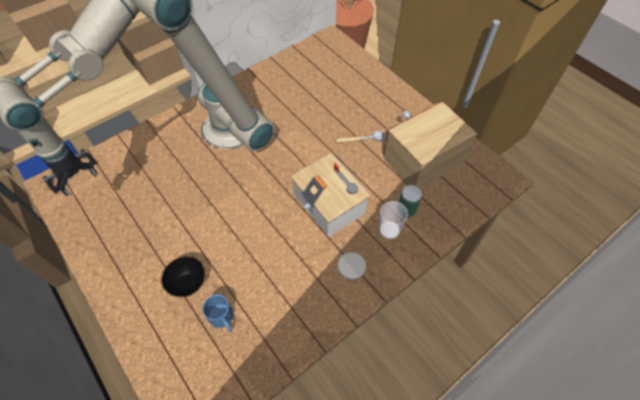

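View pics/side0.png

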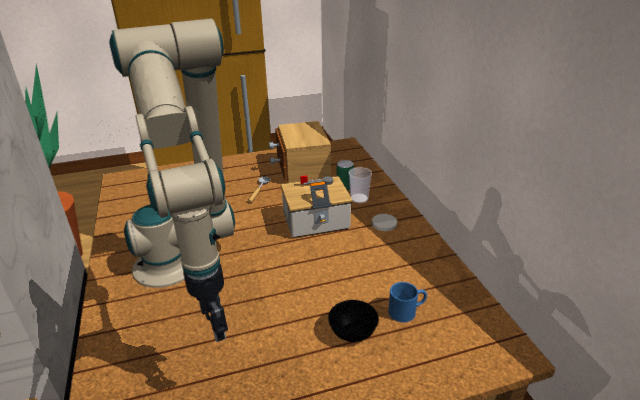

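The scene view shows the keeper at about (330,195), with the orange bar at (319,182) and the red tab at (336,168). In the side view the lid spans columns 283–350, with orange at (320,184) and red at (304,180). The hasp leans back over the lid.

```bash
cat > h.py <<'E'
import cv2,numpy as np
from rig import manip, imaging
def ray(n,p,c=None):
    c=c or imaging.calibration(n); T=np.array(c["cam_to_world"])
    u=cv2.undistortPoints(np.array([[p]],float),np.array(c["mtx"]),np.array(c["dist"]))[0,0]
    d=T[:3,:3]@[u[0],u[1],1]; return T[:3,3],d/np.linalg.norm(d)
def plane(n,p,z,c=None):
    o,d=ray(n,p,c); return o+d*(z-o[2])/d[2]
def tri(a,b):
    A=np.zeros((3,3));v=np.zeros(3)
    for o,d in(a,b):
        P=np.eye(3)-np.outer(d,d);A+=P;v+=P@o
    x=np.linalg.solve(A,v); return x,[np.linalg.norm((np.eye(3)-np.outer(d,d))@(x-o)) for o,d in(a,b)]
def blob(im,lo,hi,box):
    h=cv2.cvtColor(im,cv2.COLOR_BGR2HSV);m=cv2.inRange(h,np.array(lo),np.array(hi))
    x0,y0,x1,y1=box;k=np.zeros_like(m);k[y0:y1,x0:x1]=m[y0:y1,x0:x1]
    n,l,s,c=cv2.connectedComponentsWithStats(k)
    if n<2:return None
    i=1+np.argmax(s[1:,4]);return c[i],s[i]
def proj(n,P,c=None):
    c=c or imaging.calibration(n);W=np.linalg.inv(np.array(c["cam_to_world"]))
    r=cv2.Rodrigues(W[:3,:3])[0]
    return cv2.projectPoints(np.array(P,float).reshape(-1,3),r,W[:3,3],np.array(c["mtx"]),np.array(c["dist"]))[0][:,0]
E
python3 - <<'E'
from h import *
a=cv2.imread("pics/scene0.png");b=cv2.imread("pics/side0.png")
for nm,lo,hi in(("or",(6,190,150),(16,255,255)),("red",(0,190,90),(4,255,255))):
    A=blob(a,lo,hi,(285,145,375,240));B=blob(b,lo,hi,(275,165,355,240));print(nm,A,B)
    if A and B: print(tri(ray("scene",A[0]),ray("side",B[0])))
f=lambda im,x,y,w,h:cv2.resize(im[y:y+h,x:x+w],None,fx=7,fy=7,interpolation=cv2.INTER_CUBIC)
c=np.vstack([f(a,285,150,90,42)*0,f(b,275,170,90,0+42)]) if 0 else np.hstack([f(a,288,148,56,84),f(b,0+279,170,56,84)])
c=np.vstack([f(a,285,150,90,42),f(b,272,172,90,42)])
cv2.imwrite("pics/crop0.png",c)
E
```

```text
or None (array([317.18181818, 183.39393939]), array([311, 182,  14,   4,  33], dtype=int32))
red None (array([303.38095238, 179.        ]), array([301, 176,   7,   8,  42], dtype=int32))
```

View pics/crop0.png

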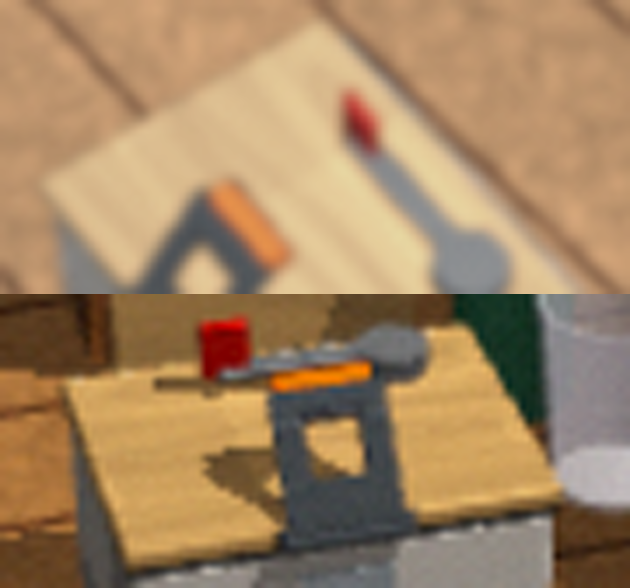

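The top crop (scene) shows lid corners at about (291.4,176.1) and (330.4,152.9), the bar at (320.7,182) and the tab at (336.6,167.4). The bottom crop (side) shows lid corners at about (290,208), (281.3,184.7), (352,200) and (338.4,176.7).

```bash
python3 - <<'E'
from h import *
import math
W=[];K=[]
for n,p,k in[("scene",(291.4,176.1),(-85,110)),("scene",(330.4,152.9),(85,110)),("side",(290,208),(-85,110)),("side",(281.3,184.7),(85,110)),("side",(352,200),(-85,-110)),("side",(338.4,176.7),(85,-110))]:
    w=plane(n,p,.134);W.append(w[:2]);K.append(np.array(k)/1000);print(n,k,w.round(3))
W=np.array(W);K=np.array(K)
Kc=K-K.mean(0);Wc=W-W.mean(0)
th=math.atan2((Kc[:,0]*Wc[:,1]-Kc[:,1]*Wc[:,0]).sum(),(Kc*Wc).sum())
R=np.array([[math.cos(th),-math.sin(th)],[math.sin(th),math.cos(th)]]);t=W.mean(0)-R@K.mean(0)
print("yaw",math.degrees(th),"t",t,"res",(W-(K@R.T+t)).round(4).tolist())
for nm,a,b in(("bar",(320.7,182),(317.9,184)),("red",(336.6,167.4),(304,179.7))):
    x,e=tri(ray("scene",a),ray("side",b));print(nm,x.round(4),np.round(e,4),"keeper",(R.T@(x[:2]-t)).round(4))
print("lever rest tab",R@[.05,.03]+t)
E
```

```text
scene (-85, 110) [0.439 0.006 0.134]
scene (85, 110) [0.444 0.176 0.134]
side (-85, 110) [0.436 0.011 0.134]
side (85, 110) [0.443 0.174 0.134]
side (-85, -110) [ 0.655 -0.008  0.134]
side (85, -110) [0.663 0.164 0.134]
yaw 86.83745724142568 t [0.54986265 0.08493964] res [[0.0036, -0.0001], [-0.0003, -0.0003], [0.0002, 0.0044], [-0.0016, -0.0017], [-0.0005, -0.0025], [-0.0014, 0.0001]]
bar [0.5488 0.0496 0.1858] [0.0009 0.0009] keeper [-0.0354 -0.0009]
red [0.5219 0.1402 0.1594] [0. 0.] keeper [0.0537 0.031 ]
lever rest tab [0.52266678 0.13651856]
```

Emit:
{"api": "jog_arm", "payload": {"deltas": [0, 0, 15, 50, 80, 60, 0, 0, 0, 74, 424, 641, 60, 0, 0, 0, 74, 424, 641, 60, 0, 0, 0, 74, 424, 641, 60, 0, 0, 0, 74, 424, 641, 60, 0, 0, 0, 74, 424, 641, 60, 0, 0, 0, 74, 424, 641, 60, 0, 0, 0, 74, 424, 641, 60, 0, 0, 0, 74, 424, 641, 60, 0, 0, 0, 74, 424, 641, 60, 0, 0, 0, 74, 424, 641, 60, 0, 0, 0, 74, 424, 641, 60, 0, 0, 0, 74, 424, 641, 60, 0, 0, 0, 74, 424, 641, 60, 0, 0, 0, 74, 424, 641, 60, 0, 0, 0, 74, 424, 641, 60, 0, 0, 0, 74, 424, 641, 60, 0, 0, 0, 74, 424, 641, 60, 0, 0, 0, 74, 424, 641, 60, 0, 0, 0, 74, 424, 641, 60, 0]}}

```text
clock: 2.15
position: [0.5498, 0.0789, 0.3024]
ee_rot: [0.0, 0.728, 0.686, -0.0]
contact_force: [0.3, 0.0, -0.3]
width: 0.0002
gripper_force: 0.0
```

```bash
python3 - <<'E'
from h import *
s=manip.get_state();print({k:np.round(v,3) for k,v in s.items()})
c=imaging.calibration("wrist");im=imaging.get_image("wrist");cv2.imwrite("pics/w1.png",im)
for z in(.2,.159):print(proj("wrist",[[.5488,.0496,.186],[.5219,.1402,.1594]],c).round(0).tolist())
E
```

```text
{'clock': np.float64(2.15), 'qpos': array([ 0.018,  0.219,  1.436, -0.   ,  1.487,  0.077]), 'qd': array([-0.001, -0.001, -0.003,  0.001, -0.003, -0.001]), 'effort': array([ 2.7300e-01, -3.8835e+01, -2.5527e+01,  1.7000e-02, -5.0000e-03,
       -2.0000e-03]), 'position': array([0.55 , 0.079, 0.302]), 'ee_rot': array([ 0.   ,  0.728,  0.686, -0.   ]), 'contact_force': array([ 0.309,  0.023, -0.255]), 'moment': array([-0.013,  0.005, -0.007]), 'gripper_force': np.float64(0.0), 'width': np.float64(0.0)}
[[321.0, 231.0], [285.0, 127.0]]
[[321.0, 231.0], [285.0, 127.0]]
```

View pics/w1.png

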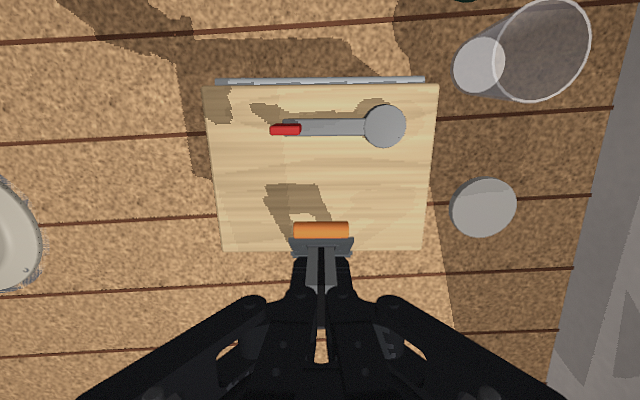

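The prediction matches the wrist view: the bar is at (321,231) and the tab at (285,127). Next I lower the shut fingers behind the bar and swing the hasp forward.

Emit:
{"api": "jog_arm", "payload": {"deltas": [0, 0, 0, 0, 8, -40, 0, 0, 0, 0, 0, 8, -80, 0, 0, 0, 0, 0, 8, -110, 0, 0, 0, 0, 0, 8, -124, 0, 0, 0, 0, 0, 8, -124, 0, 0, 0, 0, 0, -1, -122, 0, 0, 0, 0, -1, -10, -119, 0, 0, 0, 0, -1, -18, -115, 0, 0, 0, 0, -2, -26, -111, 0, 0, 0, 0, -2, -34, -107, 0, 0, 0, 0, -3, -46, -102, 0, 0, 0, 0, -3, -59, -99, 0, 0, 0, 0, -4, -72, -98, 0, 0, 0, 0, -5, -86, -100, 0, 0, 0, 0, -6, -99, -104, 0, 0, 0, 0, -6, -111, -109, 0, 0, 0, 0, -7, -120, -114, 0, 0, 0, 0, -7, -127, -118, 0, 0, 0, 0, -7, -127, -118, 0]}}

```text
clock: 4.1
position: [0.5428, -0.0479, 0.1832]
ee_rot: [-0.001, 0.727, 0.686, -0.001]
contact_force: [-0.1, 0.1, -0.2]
width: -0.0001
gripper_force: 0.0
```

```bash
python3 - <<'E'
from h import *
s=manip.get_state();print({k:np.round(v,3) for k,v in s.items()})
a=imaging.get_image("scene");b=imaging.get_image("side")
f=lambda im,x,y,w,h:cv2.resize(im[y:y+h,x:x+w],None,fx=5,fy=5,interpolation=cv2.INTER_CUBIC)
cv2.imwrite("pics/c2.png",np.vstack([f(a,270,150,110,55),f(b,260,165,110,60)]))
E
```

```text
{'clock': np.float64(4.1), 'qpos': array([-2.150e-01,  2.720e-01,  1.663e+00, -1.000e-03,  1.208e+00,
       -1.570e-01]), 'qd': array([ 0.015, -0.01 , -0.02 ,  0.003,  0.008,  0.011]), 'effort': array([-3.0300e-01, -3.9622e+01, -2.2822e+01, -7.0000e-03, -3.1000e-02,
       -6.0000e-02]), 'position': array([ 0.543, -0.048,  0.183]), 'ee_rot': array([-0.001,  0.727,  0.686, -0.001]), 'contact_force': array([-0.121,  0.123, -0.206]), 'moment': array([0.055, 0.017, 0.016]), 'gripper_force': np.float64(0.0), 'width': np.float64(-0.0)}
```

View pics/c2.png

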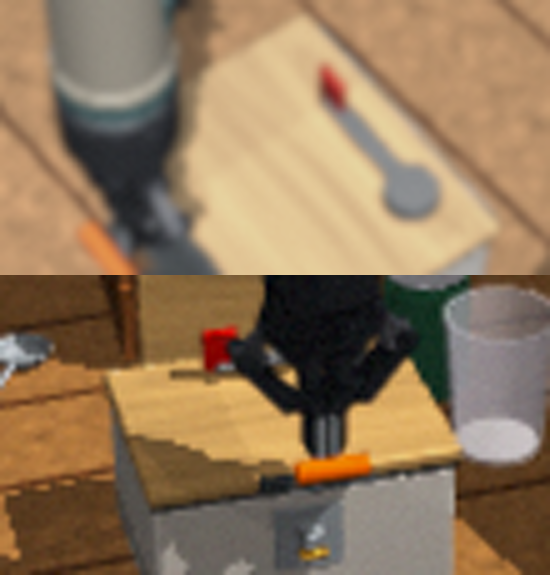

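The hasp is swung out in front. The side view has the bar at about (326.6,203.6), and the lid is still shut. I'll raise the arm, tilt it 45° and go in front of the keeper, above the bar.

```bash
python3 - <<'E'
from h import *
import math
th=math.radians(86.84);X=np.array([math.cos(th),math.sin(th),0]);Y=np.array([-X[1],X[0],0]);t=np.array([.55,.085,0])
o,d=ray("side",(326.6,203.6));s=-(o-t)@Y/(d@Y);p=o+s*d-t;print("ky0",p@X,p[2])
for a in(150,140,130,120,110,100,90,80):
    r=math.radians(a);k=np.array([-93-78*math.sin(r)-9*math.cos(r),127-78*math.cos(r)+9*math.sin(r)])/1000
    w=t+X*k[0]+[0,0,k[1]];print(a,k,proj("side",w)[0],proj("scene",w)[0])
E
```

```text
ky0 -0.15686135618676045 0.18035639699712946
150 [-0.12420577  0.19904998] [324.08984167 193.75329898] [297.9389455  192.46902031]
140 [-0.13624303  0.19253656] [325.00779152 197.26220569] [294.92748042 195.38417944]
130 [-0.14696638  0.18403183] [325.8396962  201.10366154] [292.30363585 198.4197526 ]
120 [-0.15604998  0.17379423] [326.55604867 205.14713833] [290.15461546 201.47030549]
110 [-0.16321784  0.1621348 ] [327.13153108 209.25277708] [288.54788588 204.43184257]
100 [-0.16825217  0.14940783] [327.54626849 213.27791783] [287.52893959 207.20641569]
90 [-0.171  0.136] [327.78675352 217.083852  ] [287.12047522 209.70605201]
80 [-0.17137784  0.12231871] [327.84636542 220.54222407] [287.32290379 211.85577222]
```

```bash
cat > path.py <<'E'
from h import *
import math
th=math.radians(86.84);X=np.array([math.cos(th),math.sin(th)]);t=np.array([.55,.085])*1000
def tcp(theta,phi,gap=0):
    r,f=math.radians(theta),math.radians(phi)
    n=np.array([-math.cos(r),math.sin(r)]);d=np.array([-math.sin(r),-math.cos(r)])
    a=np.array([math.sin(f),-math.cos(f)]);p=np.array([math.cos(f),math.sin(f)])
    C=np.array([-93,127])+78*d+17*n
    s=1 if (p@-n)>0 else -1     # leading corner
    if abs(p@n)<.05: s=0
    w=min(1,abs(p@n)/.25)
    k=C-s*11*w*p-11*a+n*gap
    return np.array([*(t+X*k[0]),k[1]])
E
python3 - <<'E'
from path import *
ref=np.array([543,-47,184])
for th_,ph in[(124,0),(115,0),(106,0),(98,0),(90,8),(80,15),(70,22),(60,30),(50,37),(40,42),(30,45),(20,47),(10,48),(0,48)]:
    print(th_,ph,np.round(tcp(th_,ph,15 if th_==124 else 0)-ref))
E
```

```text
124 0 [-0.  3. 24.]
115 0 [ -1. -13.   2.]
106 0 [ -1. -20.  -8.]
98 0 [ -2. -30. -18.]
90 8 [ -2. -34. -28.]
80 15 [ -2. -40. -42.]
70 22 [ -3. -44. -58.]
60 30 [ -3. -42. -72.]
50 37 [ -2. -40. -87.]
40 42 [  -2.  -36. -102.]
30 45 [  -2.  -30. -116.]
20 47 [  -1.  -19. -125.]
10 48 [  -1.   -7. -132.]
0 48 [   0.    7. -136.]
```

Emit:
{"api": "jog_arm", "payload": {"deltas": [0, 0, 0, 0, 6, 15, 0, 0, 0, 0, 0, 6, 30, 0, 0, 0, 0, 0, -5, 25, 0, 0, 0, 0, -1, -11, 12, 0, 0, 0, 0, -1, -13, 2, 0, 0, 0, 0, -1, -20, -8, 0, 0, 0, 0, -2, -30, -18, 0, 4, 0, 0, -2, -32, -23, 0, 8, 0, 0, -2, -34, -28, 0, 12, -1, 0, -2, -37, -35, 0, 15, -1, 0, -2, -40, -42, 0, 19, -1, 0, -2, -42, -50, 0, 22, -1, 0, -3, -44, -58, 0, 26, -1, 0, -3, -43, -65, 0, 30, -2, 0, -3, -42, -72, 0, 34, -2, 0, -2, -41, -80, 0, 37, -2, 0, -2, -40, -87, 0, 40, -2, 0, -2, -38, -95, 0, 42, -2, 0, -2, -36, -102, 0, 42, -2, 0, -2, -36, -102, 0]}}

```text
clock: 6.2
position: [0.5407, -0.0836, 0.0802]
ee_rot: [-0.25, 0.679, 0.64, 0.258]
contact_force: [0.2, 0.5, -0.4]
width: 0.0002
gripper_force: 0.0
```

```bash
python3 - <<'E'
from h import *
s=manip.get_state();print({k:np.round(v,3) for k,v in s.items()})
b=imaging.get_image("side");w=imaging.get_image("wrist")
f=lambda im,x,y,w,h:cv2.resize(im[y:y+h,x:x+w],None,fx=5,fy=5,interpolation=cv2.INTER_CUBIC)
cv2.imwrite("pics/c3.png",np.vstack([f(b,250,165,120,75),cv2.resize(w[100:300],(600,200))]))
E
```

```text
{'clock': np.float64(6.2), 'qpos': array([-0.656,  0.571,  1.725,  0.596,  1.366, -0.879]), 'qd': array([ 0.019, -0.038, -0.013,  0.   ,  0.014,  0.018]), 'effort': array([ -0.281, -48.147, -14.951,   2.375,   2.865,  -0.115]), 'position': array([ 0.541, -0.084,  0.08 ]), 'ee_rot': array([-0.25 ,  0.679,  0.64 ,  0.258]), 'contact_force': array([ 0.153,  0.49 , -0.375]), 'moment': array([-0.327,  0.029, -0.019]), 'gripper_force': np.float64(0.0), 'width': np.float64(0.0)}
```

View pics/c3.png

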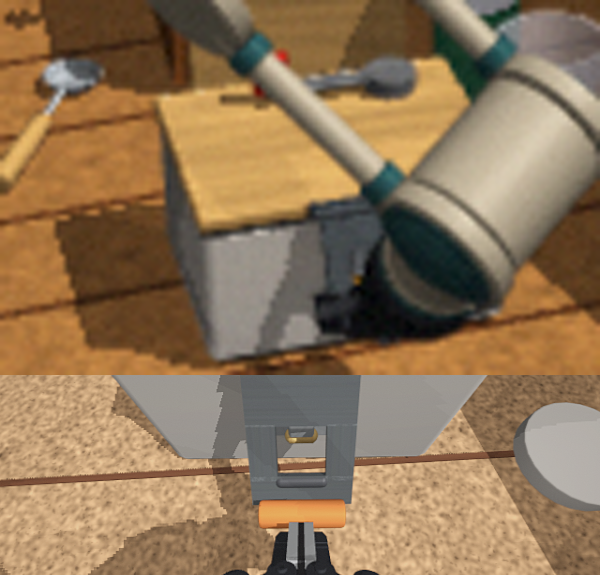

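The hasp is following, with the bar directly ahead of the tip in the wrist view. I continue gently to about 12°.

Emit:
{"api": "jog_arm", "payload": {"deltas": [2, 0, 0, 0, 3, -7, 0, 3, 0, 0, 0, 6, -14, 0, 4, 0, 0, 0, 12, -19, 0, 5, 0, 0, 1, 17, -23, 0, 6, 0, 0, 1, 23, -27, 0, 6, 0, 0, 1, 27, -29, 0, 6, 0, 0, 1, 30, -30, 0, 6, 0, 0, 1, 30, -30, 0]}}

```text
clock: 7.1
position: [0.5424, -0.0525, 0.0523]
ee_rot: [-0.284, 0.665, 0.627, 0.292]
contact_force: [-0.0, -1.1, -0.4]
width: 0.0001
gripper_force: 0.4
```

Emit:
{"api": "jog_arm", "payload": {"deltas": [0, 0, 0, 0, 2, -1, 0, 0, 0, 0, 0, 4, -1, 0, 0, 0, 0, 0, 6, -2, 0, 0, 0, 0, 0, 6, -2, 0]}}

```text
clock: 7.5
position: [0.5427, -0.0487, 0.0508]
ee_rot: [-0.282, 0.665, 0.627, 0.291]
contact_force: [-1.4, -6.4, 1.7]
width: -0.0004
gripper_force: 3.2
```

Emit:
{"api": "jog_arm", "payload": {"deltas": [0, 0, 0, 0, 2, -1, 0, 0, 0, 0, 0, 4, -2, 0, 0, 0, 0, 0, 4, -2, 0]}}

```text
clock: 7.8
position: [0.5428, -0.0432, 0.0488]
ee_rot: [-0.283, 0.665, 0.626, 0.292]
contact_force: [0.2, -2.5, 0.4]
width: 0.0004
gripper_force: 1.1
```

Emit:
{"api": "jog_arm", "payload": {"deltas": [0, 0, 0, 0, 2, 0, 0, 0, 0, 0, 0, 3, 0, 0, 0, 0, 0, 0, 3, 0, 0]}}

```text
clock: 8.1
position: [0.5424, -0.0393, 0.0485]
ee_rot: [-0.284, 0.665, 0.626, 0.292]
contact_force: [0.0, -1.1, -0.6]
width: -0.0002
gripper_force: 0.4
```

Emit:
{"api": "jog_arm", "payload": {"deltas": [0, 0, 0, 0, 2, 0, 0, 0, 0, 0, 0, 2, 0, 0]}}

```text
clock: 8.3
position: [0.5422, -0.0372, 0.0484]
ee_rot: [-0.285, 0.665, 0.626, 0.292]
contact_force: [-0.8, 1.1, -1.0]
width: 0.0001
gripper_force: 0.1
```

Emit:
{"api": "jog_arm", "payload": {"deltas": [0, 0, 0, 0, 2, 0, 0, 0, 0, 0, 0, 2, 0, 0]}}

```text
clock: 8.5
position: [0.5424, -0.0363, 0.0483]
ee_rot: [-0.284, 0.665, 0.627, 0.291]
contact_force: [0.0, -2.9, -0.0]
width: -0.0002
gripper_force: 1.7
```

Emit:
{"api": "jog_arm", "payload": {"deltas": [0, 0, 0, 0, 2, 0, 0, 0, 0, 0, 0, 2, 0, 0]}}

```text
clock: 8.7
position: [0.5425, -0.036, 0.0482]
ee_rot: [-0.282, 0.665, 0.627, 0.291]
contact_force: [-3.2, -9.6, 3.8]
width: -0.0002
gripper_force: 4.9
```

Emit:
{"api": "jog_arm", "payload": {"deltas": [0, 0, 0, 0, 2, 0, 0, 0, 0, 0, 0, 2, 0, 0]}}

```text
clock: 8.9
position: [0.5426, -0.0357, 0.0482]
ee_rot: [-0.281, 0.665, 0.628, 0.29]
contact_force: [-5.7, -16.4, 6.1]
width: -0.0002
gripper_force: 8.0
```

It meets a firm stop at y≈-0.036, after the resistance and the snap. I back off and check.

Emit:
{"api": "jog_arm", "payload": {"deltas": [0, 0, 0, 0, -10, 2, 0, 0, 0, 0, 0, -40, 30, 0, 0, 0, 0, 0, -70, 60, 0, 0, 0, 0, 0, -70, 60, 0]}}

```text
clock: 9.3
position: [0.545, -0.1057, 0.1112]
ee_rot: [-0.28, 0.665, 0.627, 0.293]
contact_force: [0.4, 0.3, -0.2]
width: -0.0001
gripper_force: 0.0
```

```bash
python3 - <<'E'
from path import *
c=imaging.calibration("wrist");w=imaging.get_image("wrist");cv2.imwrite("pics/w4.png",w)
b=blob(w,(6,150,120),(18,255,255),(200,50,440,350));print(b)
for a in(0,2,6,12):
    r=math.radians(a)
    for y in(-25,25):
        k=np.array([-93-78*math.sin(r)-9*math.cos(r),127-78*math.cos(r)+9*math.sin(r)])
        Y=np.array([-X[1],X[0]]);P=np.array([*(t+X*k[0]+Y*y),k[1]])/1000
        print(a,y,proj("wrist",P,c)[0].round(1))
    e=np.array([-85,134.]);
E
```

```text
(array([314.14036617, 185.02789887]), array([ 284,  176,   61,   19, 1147], dtype=int32))
0 -25 [344.3 187.1]
0 25 [283.8 187.3]
2 -25 [344.5 189.7]
2 25 [283.5 189.9]
6 -25 [344.8 194.7]
6 25 [283. 195.]
12 -25 [345.4 202. ]
12 25 [282.1 202.3]
```

View pics/w4.png

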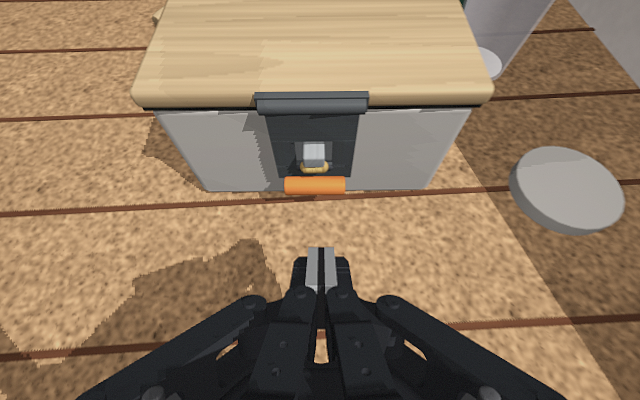

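The bar ends are at (284..345, 185), against a prediction of (284..344, 187) for 0°, so the hasp is home and the lid shut. Next is moving to behind the lever tab, high.

Emit:
{"api": "jog_arm", "payload": {"deltas": [-8, 0, 0, 0, -10, 50, 0, -16, 1, 0, 0, -10, 100, 0, -24, 1, 0, -2, 0, 150, 0, -32, 1, 0, -5, 40, 172, 0, -40, 2, 0, -8, 85, 172, 0, -48, 2, 0, -10, 130, 172, 0, -48, 2, 0, -12, 175, 172, 0, -48, 2, 0, -14, 220, 172, 0, -48, 2, 0, -16, 266, 172, 0, -48, 2, 0, -16, 266, 172, 0, -48, 2, 0, -16, 266, 172, 0, -48, 2, 0, -16, 266, 172, 0]}}

```text
clock: 10.55
position: [0.5256, 0.1636, 0.2793]
ee_rot: [-0.0, 0.728, 0.686, -0.001]
contact_force: [-0.5, -0.5, 0.2]
width: 0.0001
gripper_force: 0.0
```

```bash
python3 - <<'E'
from path import *
from scipy.spatial.transform import Rotation as Ro
s=manip.get_state();q=s["ee_rot"];M=Ro.from_quat([*q[1:],q[0]]).as_matrix();print(s["position"].round(4),M.round(3).tolist(),s["qpos"].round(2),s["contact_force"])
c=imaging.calibration("wrist");w=imaging.get_image("wrist")
b=blob(w,(0,150,90),(5,255,255),(100,0,540,300));print(b)
b2=blob(w,(172,150,90),(180,255,255),(100,0,540,300));print(b2)
p=plane("wrist",b[0],.165,c)*1000;print("tab",p,"exp",t+X*50+np.array([-X[1],X[0]])*30)
Y=np.array([-X[1],X[0]]);ref=s["position"]*1000
for a in(-.06,0,.15,.3,.45,.6,.75,.85,.95):
    ca,sa=math.cos(a),math.sin(a);k=np.array([50+15*ca-88*sa,-60+15*sa+88*ca])
    print(a,round(math.degrees(a)),np.round(t+X*k[0]+Y*k[1]-ref[:2]))
E
```

```text
[0.5256 0.1636 0.2793] [[0.059, 0.998, -0.002], [0.998, -0.059, -0.001], [-0.001, -0.002, -1.0]] [ 0.18  0.22  1.49 -0.    1.43  0.23] [-0.47864799 -0.54487371  0.20312327]
(array([318.93859649, 230.39473684]), array([305, 225,  29,  10, 228], dtype=int32))
(array([326.5, 223.5]), array([326, 223,   2,   2,   2], dtype=int32))
tab [522.39025402 135.63195585 165.        ] exp [522.80183767 136.57770803]
-0.06 -3 [ 1. -7.]
0 0 [  0. -12.]
0.15 9 [ -2. -25.]
0.3 17 [ -2. -39.]
0.45 26 [  0. -52.]
0.6 34 [  4. -65.]
0.75 43 [ 10. -77.]
0.85 49 [ 15. -84.]
0.95 54 [ 20. -91.]
```

Emit:
{"api": "jog_arm", "payload": {"deltas": [0, 0, 0, 0, 0, -45, 0, 0, 0, 0, 0, 0, -90, 0, 0, 0, 0, 0, 0, -116, 0, 0, 0, 0, 0, 0, -116, 0, 0, 0, 0, 0, -7, -116, 0, 0, 0, 0, 0, -12, -116, 0, 0, 0, 4, -1, -18, -116, 0, 0, 0, 9, -2, -25, -116, 0, 0, 0, 13, -2, -32, -116, 0, 0, 0, 17, -2, -39, -116, 0, 0, 0, 21, -1, -45, -116, 0, 0, 0, 26, 0, -52, -116, 0, 0, 0, 30, 2, -59, -116, 0, 0, 0, 34, 4, -65, -116, 0, 0, 0, 39, 7, -71, -116, 0, 0, 0, 43, 10, -77, -116, 0, 0, 0, 47, 13, -82, -116, 0, 0, 0, 47, 13, -82, -116, 0]}}

```text
clock: 12.4
position: [0.5409, 0.082, 0.1665]
ee_rot: [0.002, 0.395, 0.919, 0.002]
contact_force: [-1.2, 4.1, 3.1]
width: 0.0001
gripper_force: 1.5
```

Emit:
{"api": "jog_arm", "payload": {"deltas": [0, 0, 2, 2, -2, 0, 0, 0, 0, 4, 5, -5, 0, 0, 0, 0, 5, 6, -7, 0, 0, 0, 0, 5, 6, -7, 0, 0]}}

```text
clock: 12.8
position: [0.5437, 0.0774, 0.1659]
ee_rot: [-0.002, 0.355, 0.935, 0.003]
contact_force: [-5.2, 7.8, 5.2]
width: 0.0
gripper_force: 4.5
```

```bash
python3 - <<'E'
from path import *
s=manip.get_state();print(s["contact_force"].round(1))
c=imaging.calibration("wrist");w=imaging.get_image("wrist");cv2.imwrite("pics/w5.png",w)
b=blob(w,(0,150,70),(5,255,255),(100,0,540,300));print(b)
p=plane("wrist",b[0],.165,c)*1000;Y=np.array([-X[1],X[0]]);d=p[:2]-t;print(p,d@X,d@Y,"alpha",math.atan2(50-d@X,d@Y+60))
E
```

```text
[-5.2  7.8  5.2]
NoneTraceback (most recent call last):
  File "<stdin>", line 5, in <module>
TypeError: 'NoneType' object is not subscriptable
```

View pics/w5.png

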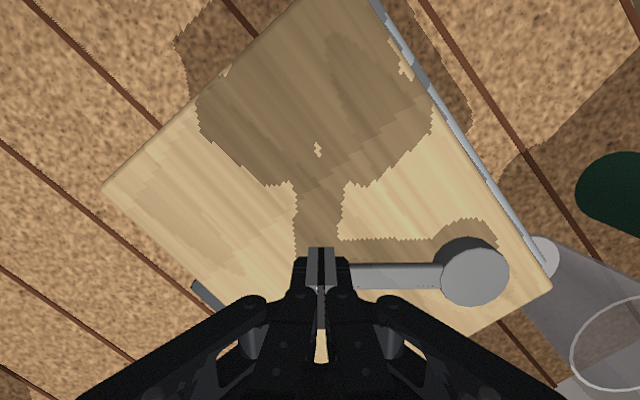

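The grey arm lies parallel to the gripper at about 52° of swing, and the force of about 9 N exceeds the spring's, so the lever is at its stop. I press slightly more, then follow it back and lift.

Emit:
{"api": "jog_arm", "payload": {"deltas": [0, 0, 0, 1, -2, 1, 0, 0, 0, 0, 1, -2, 1, 0, 0, 0, 0, 1, -2, 1, 0]}}

```text
clock: 13.15
position: [0.5439, 0.0771, 0.1661]
ee_rot: [-0.003, 0.355, 0.935, 0.004]
contact_force: [-5.5, 11.1, 1.6]
width: 0.0003
gripper_force: 5.8
```

Emit:
{"api": "jog_arm", "payload": {"deltas": [0, 0, -5, -6, 8, 0, 0, 0, 0, -9, -9, 14, 0, 0, 0, 0, -18, -15, 26, 0, 0, 0, 0, -26, -19, 39, 0, 0, 0, 0, -35, -21, 52, 0, 0, 0, 0, -43, -21, 66, 0, 0, 0, 0, -52, -19, 79, 0, 0, 0, 0, -52, -19, 88, 0, 0, 0, 0, -52, -19, 93, 0, 0, 0, 0, -52, -19, 93, 0, 0, 0, 0, -52, -19, 93, 45, 0, 0, 0, -52, -19, 93, 90, 0, 0, 0, -52, -19, 93, 120, 0, 0, 0, -52, -19, 93, 120, 0, 0, 0, -52, -19, 93, 120, 0]}}

```text
clock: 14.65
position: [0.5276, 0.1654, 0.2859]
ee_rot: [0.001, 0.728, 0.686, 0.001]
contact_force: [-0.4, 0.5, -0.6]
width: -0.0002
gripper_force: 0.0
```

```bash
python3 - <<'E'
from path import *
c=imaging.calibration("wrist");w=imaging.get_image("wrist")
b=blob(w,(0,150,90),(5,255,255),(100,0,540,300));print(b)
p=plane("wrist",b[0],.165,c)*1000;Y=np.array([-X[1],X[0]]);d=p[:2]-t;print(p,"alpha",math.atan2(50-d@X,d@Y+60))
b=imaging.get_image("side")
for n in("scene","side"):cv2.imwrite(f"pics/{n}6.png",imaging.get_image(n))
print(blob(b,(6,150,120),(18,255,255),(305,190,345,240)),proj("side",np.array([*(t+X*-102),49])/1000))
cv2.imwrite("pics/c6.png",np.hstack([cv2.resize(w,(400,250)),cv2.resize(b[150:275,240:440],(400,250))]))
E
```

```text
(array([315.97630332, 229.3507109 ]), array([302, 226,  28,   8, 211], dtype=int32))
[522.02886547 135.74738466 165.        ] alpha 0.009607427328059538
(array([329.77251185, 236.27488152]), array([305, 231,  40,   9, 211], dtype=int32)) [[323.03864626 226.83944559]]
```

View pics/c6.png

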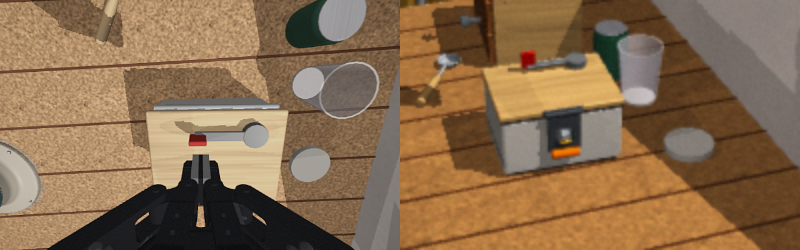

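The lever is back at rest (0.01 rad), the hasp is home with its bar under the catch, the lid is shut and the other things are undisturbed.

```bash
python3 -c "
from rig import manip
print(manip.sign_off())"
```

```text
the job is handed in; nothing more can be done
None
```

The job is handed in, with no verdict shown: the hasp is snapped home, the pump lever went to its stop and sprang back to rest, the lid stayed shut, and no bystander was seen to move.

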